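Push a stage insert out over the end of the ledge

TASK

Two thin black microscope stage inserts lie flat on the raised ledge, with no finger room to pick them up. With the fingertips, gently push the one with the single round opening along the ledge, out over the end it lies nearest, until about a third of its length hangs over that end; leave it flat and square to the ledge, not hanging over the front, so that its free edge can be taken from above and below. Do not pinch, lift or tip it, leave the other insert, the bottle, the jar and the slide box where they are, and finish clear of everything.

Things in the scene. Friction and masses are not known exactly. Their poses are not given: they have to be found in the camera images.
- ledge: fixed ledge on the bench: wooden board 160 mm deep (its x), 700 mm long (its y), 18 mm thick, top 80 mm above the bench, on grey supports set in from the ends. An aluminium upstand 15 mm above the board runs along the rear (+x), inner face at x = +72 mm; front (-x, robot's side) and both ends are open. Origin on the bench under the board's centre, z up. Turned by up to 8 degrees.
- ledge_left_end (a point): middle of the ledge's left (+y) end, on the board's top surface (y = +350 mm in the ledge's frame)
- ledge_right_end (a point): middle of the ledge's right (-y) end, on the board's top surface (y = -350 mm in the ledge's frame)
- dish_insert: loose black metal plate, 110 mm (its x) by 160 mm (its y) by 5 mm thick, about 0.2 kg, one round through hole 63 mm across in its middle, a flat steel clip beside it; lies flat on the left or right half of the ledge, long side along it, up to 6 degrees askew. Origin at the centre of its underside. Tips over the end once half its length hangs over.
- slide_insert: the other stage insert, a black metal plate of the same outline (110 x 160 x 5 mm) with three parallel rectangular windows of about 67 x 25 mm; lies in the other half of the ledge and stays there. Origin at the centre of its underside.
- oil_bottle: small amber dropper bottle with a black cap, 28 mm across, 58 mm tall, standing on the ledge near its middle, between the two inserts. Origin at the centre of its base.
- slide_box: flat grey slide box with a white lid, 87 x 102 x 35 mm, on the bench behind the ledge (the side away from the robot). Origin at the centre of its underside.
- jar: clear specimen jar with a white cap, 48 mm across, 65 mm tall, on the bench behind the ledge (the side away from the robot). Origin at the centre of its base.
There are look-alikes about, which are no part of the job. What is shaped like the dish_insert but turquoise is not meant.

How it is judged (in metres and radians):
At the end, for the whole second after the job is handed in: The round-hole insert rests flat on the ledge (tilt < 0.05 rad), 35 to 70 mm of its length beyond the end, square to the ledge within 0.14 rad, at most 7 mm over the front; the other insert moved under 10 mm, the bottle, jar and box under 15 mm ((y of dish_insert in the frame of ledge between 0.305 and 0.34 m or y of dish_insert in the frame of ledge between -0.34 and -0.305 m) and x of dish_insert in the frame of ledge between -0.032 and 0.03 m and z of dish_insert in the frame of ledge between 0.076 and 0.084 m and angle between the y axis of dish_insert and the y axis of ledge, either way round below 0.14 rad and angle between dish_insert's own z axis and vertical below 0.05 rad and linear speed of dish_insert below 0.01 m/s and distance of slide_insert from where it was at the start of the episode below 0.01 m and distance of each of oil_bottle, slide_box, jar from where it was at the start of the episode below 0.015 m); the robot touches nothing.
It fails at once if the insert with the round opening is lifted off the ledge or tipped (z of dish_insert in the frame of ledge above 0.087 m or angle between dish_insert's own z axis and vertical above 0.12 rad).
It fails at once if the insert falls off the ledge (z of dish_insert in the frame of ledge below 0.07 m).
It fails at once if the insert is pinched or pushed hard (more than 35 N from the fingers) (contact force between the fingers and dish_insert above 35 N).
It fails at once if the other insert is moved (more than 10 mm) (distance of slide_insert from where it was at the start of the episode above 0.01 m).
It fails at once if the oil bottle, slide box or jar is moved (more than 15 mm) or knocked over (distance of any of oil_bottle, slide_box, jar from where it was at the start of the episode above 0.015 m or angle between any of oil_bottle, slide_box, jar's own z axis and vertical above 0.35 rad).
It also fails if it takes over 38 s, if anything falls off the work surface, if the arm or the gripper's body presses on something with over 40 N, if the wrist force passes 120 N, or if a joint passes its speed limit or range.

ROBOT

A 7-joint arm with a two-finger parallel gripper is mounted at the origin on the work surface. World frame = base frame: x ahead of the robot, y to its left, z up, the work surface at z = 0. Lengths are in mm, angles in rad, forces in N, time in s.
With the tool pointing down it reaches from about 400 to 875 mm from the base axis. Payload 4.4 kg.
Tool frame: the origin (TCP) lies at the very end of the fingers, on their centre line; the grasp point (between the pads) lies 19 mm behind it (tcp_to_grasp is the distance from the TCP to the grasp point, in mm); z points along the fingers, x is the direction in which the jaws open and shut, and the axes are right-handed (so a half turn about z gives the same grasp; the last joint's range is limited). The gripper opens to 85 mm and grips with 20 to 120 N. Pads are 22 mm wide; open, the fingers measure 114 mm over their backs; the gripper's body (76 mm by 85 mm) begins 54 mm behind the grasp point. The pads swing forward as they close: fully open they stand 13 mm farther back than shut.
Start: joints at [1.213, 0.628, 0.038, 1.517, -0.027, 0.996, -0.02], TCP at [187.017, -622.529, 231.313] pointing down, gripper open.
Joint ranges: [-3.06, 3.06], [-0.37, 2.12], [-1.25, 1.32], [0.18, 2.47], [-1.1, 4.24], [0.23, 1.98], [-2.94, 2.94]. Speed limits (rad/s): [2.57, 2.57, 3.14, 3.14, 3.14, 3.14, 3.14].

INTERFACE

Orientations are given as a 3x3 rotation matrix whose columns are the frame's x, y, z axes.
In Python, from station import get_obs, camera, close_job, tcp_to_grasp gives the robot as it stands.
- The arm moves only by the shell command python3 -m handwheel 'ROWS'. ROWS is a JSON object of lists of equal length, an entry for each row: "travel": the shift along the world's x, y, z in units of 25 mm (1.0 is 25 mm), a list of three; "rot": the turn, a rotation vector about the world's x, y, z in units of 6 degrees (1.0 is 6 degrees), a list of three; "grip": the closure, from 0 (fully open) to 1 (shut). In form: {"travel": [[tx, ty, tz], ...], "rot": [[rx, ry, rz], ...], "grip": [grip, ...]}. A call has exactly 8 rows; each row is the pose to reach, as a shift and turn from the pose commanded when the call began; what a row does not reach only later rows make up. A row lasts 1/12 s, in which the tool goes at most 41.7 mm and 7.16 degrees, less where a joint would pass 70% of its speed; a pose out of reach is approached as far as the arm can. A call with a gripper value outside its range is refused whole. The fingers move at their own pace and stop on an object; the grip force is fixed at half the most. Time passes only in rows, so rows that repeat a pose let the fingers close, or fill a call up. It gives the time, the measured TCP pose, the force and the opening at its end, in the units of the state.
- get_obs(): the state, without advancing time (a new reading comes with each control period).
- camera(name): name is "scene" or "top"; returns a dict with "image" (400x640x3 uint8, red, green, blue), "intrinsics" (3x3 intrinsics, pixels), "position" and "attitude" of the camera in the world. Camera axes: x right, y down, z forward; pixel columns grow to the right and rows downward; lengths in mm; the calibration is good to about 2 mm. A picture is of the moment at which its call begins. There is no depth.
- close_job(): hands the job in, once; it reports no verdict.
The state is a dict: "time": time; "joint_positions": joint angles; "qvel": joint speeds; "tau": joint torques, N m; "position": TCP position; "orientation": TCP orientation; "ft_force": force on the tool from outside, world axes, zero at the start; "wrist_torque": the same for the moment, N m; "width": opening from 0.0 (shut) to 1.0 (fully open).
Only numpy, scipy, OpenCV 4.12 (cv2) and the standard library are available. Lean on these libraries where they do the work, as an engineer would, in place of code of your own. Each camera call takes 0.05 s, during which the arm holds its last target.

## Working session

There is one attempt and no reset: what is moved stays moved. The work goes in short steps, Python scripts to look and compute and a shell command to move; the robot and the scene stay as the last step left them, time stands still between calls to the robot, and variables do not carry over. Pictures are saved under pics/ and viewed, and the job is handed in when it is done.

```bash
ls; mkdir -p pics; python3 - <<'E'
from station import *
import cv2
o=get_obs();print(o['time'],o['position'],o['orientation'],o['ft_force'],o['width'],tcp_to_grasp)
for n in("scene","top"):
    c=camera(n);cv2.imwrite(f"pics/{n}0.png",c["image"][:,:,::-1]);print(n,c["intrinsics"],c["position"],c["attitude"])
E
```

```text
pics
0.0 [ 186.82380795 -621.91859607  230.40152458] [[ 2.87612120e-01 -9.57746810e-01 -5.62660957e-04]
 [-9.57745098e-01 -2.87612670e-01  1.81084014e-03]
 [-1.89615478e-03  1.80662036e-05 -9.99998202e-01]] [-0.87224379 -0.60911844 -0.16558848] 1.003344745042865 18.700000000000003
scene [[380.61657298   0.         316.45554421]
 [  0.         380.61657298 198.83389393]
 [  0.           0.           1.        ]] [1058.8693299  -407.19451304  657.69483383] [[ 0.59716264  0.52881954 -0.60311415]
 [ 0.80200723 -0.38102269  0.46000664]
 [ 0.01346032 -0.75840069 -0.65164961]]
top [[436.3826604    0.         324.39004183]
 [  0.         436.3826604  205.34832807]
 [  0.           0.           1.        ]] [ 380.99360728   37.4065167  1335.5249801 ] [[-1.40397784e-03 -9.92826956e-01  1.19551933e-01]
 [-9.99948866e-01  1.96564120e-04 -1.01106846e-02]
 [ 1.00146606e-02 -1.19560015e-01 -9.92776465e-01]]
```

View pics/scene0.png

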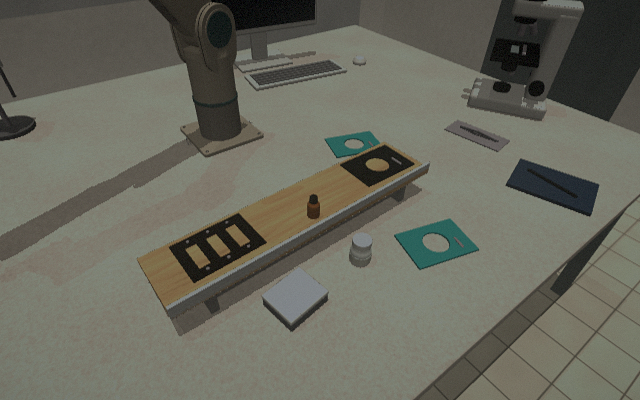

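View pics/top0.png

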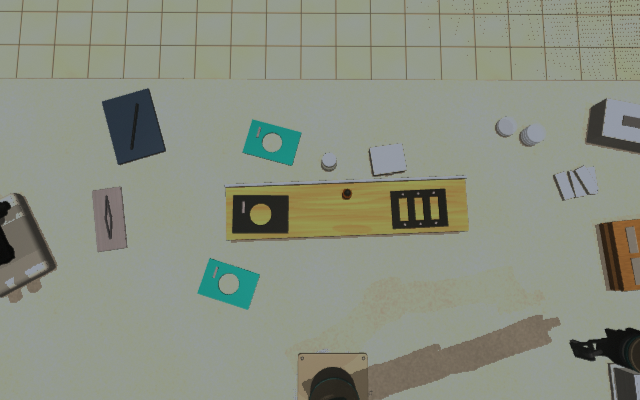

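The top view shows the round-hole insert at the left end (cols 233–289, rows 195–234). The bottle is near (347,193), the slotted insert spans cols 390–448, and the board spans cols 226–468. Next I measure these.

```bash
cat > h.py <<'E'
from station import *
import cv2, numpy as np
def cast(c,uv,z):
    uv=np.atleast_2d(np.asarray(uv,float)); K=c["intrinsics"];R=np.array(c["attitude"]);p=np.array(c["position"])
    d=np.c_[(uv[:,0]-K[0,2])/K[0,0],(uv[:,1]-K[1,2])/K[1,1],np.ones(len(uv))]@R.T
    return p+d*((z-p[2])/d[:,2])[:,None]
def blobs(mask,minA):
    cs,_=cv2.findContours(mask.astype(np.uint8),cv2.RETR_EXTERNAL,cv2.CHAIN_APPROX_NONE)
    return [k for k in cs if cv2.contourArea(k)>minA]
def measure(c):
    im=c["image"];hsv=cv2.cvtColor(im,cv2.COLOR_RGB2HSV)
    roi=np.zeros(im.shape[:2],bool);roi[170:250,150:500]=1
    wood=(hsv[...,0]>10)&(hsv[...,0]<30)&(hsv[...,1]>90)&(hsv[...,2]>110)&roi
    black=(im.max(2)<60)&roi
    out={}
    for k in blobs(black,800):
        m=np.zeros(im.shape[:2],np.uint8);cv2.drawContours(m,[k],-1,1,-1)
        pts=np.argwhere(m)[:,::-1]
        P=cast(c,k[:,0,:],85)[:,:2]
        Pf=cast(c,pts,85)[:,:2]
        r=cv2.minAreaRect(P.astype(np.float32)); out[len(out)]=r
        print('black',k[:,0].min(0),k[:,0].max(0),'rect',r,'centroid',Pf.mean(0)); print(cv2.boxPoints(r).round(1).tolist())
    w=cv2.morphologyEx((wood|black).astype(np.uint8),cv2.MORPH_CLOSE,np.ones((5,5)))
    k=max(blobs(w,3000),key=cv2.contourArea)
    P=cast(c,k[:,0],80)[:,:2].astype(np.float32);r=cv2.minAreaRect(P)
    print('board',r);print(cv2.boxPoints(r).round(1).tolist())
    return out,r
E
python3 - <<'E'
from h import *
c=camera("top");measure(c)
cv2.imwrite("pics/t1.png",cv2.resize(c["image"][160:250,200:480,::-1],None,fx=2.8,fy=2.8,interpolation=cv2.INTER_NEAREST))
print('bottle top',cast(c,[347,193],138))
E
```

```text
black [232 195] [287 232] rect ((508.29400634765625, 210.53353881835938), (157.4918212890625, 106.95817565917969), 89.953369140625) centroid [507.53228175 210.46357429]
[[454.79998779296875, 131.8000030517578], [561.7000122070312, 131.6999969482422], [561.7999877929688, 289.20001220703125], [454.8999938964844, 289.29998779296875]]
black [390 189] [447 228] rect ((523.53515625, -247.78994750976562), (108.06549835205078, 159.4295654296875), 2.894937038421631) centroid [ 523.31354471 -247.75796734]
[[465.5, -170.89999389648438], [473.6000061035156, -330.1000061035156], [581.5, -324.70001220703125], [573.5, -165.39999389648438]]
board ((522.0841064453125, -39.67388916015625), (151.77186584472656, 698.2000732421875), 2.1480424404144287)
[[433.20001220703125, 306.29998779296875], [459.29998779296875, -391.3999938964844], [611.0, -385.70001220703125], [584.7999877929688, 312.0]]
bottle top [[559.70450724 -37.58553922 138.        ]]
```

View pics/t1.png

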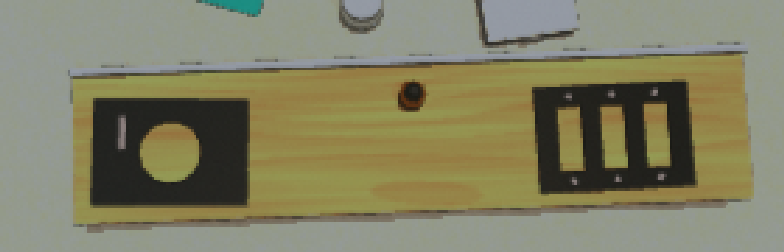

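```bash
python3 -m handwheel '{"travel":[[1.25,1,0],[2.5,2,0],[3.75,3,0],[5,4,0],[6.25,5,0],[7.5,6,0],[8.75,7,0],[10,8,0]],"rot":[[0,0,1],[0,0,2],[0,0,3],[0,0,4],[0,0,5],[0,0,6],[0,0,7],[0,0,8]],"grip":[0.5,0.5,0.5,0.5,0.5,0.5,0.5,0.5]}'
```

```text
time: 0.82
position: [438.1, -421.1, 231.2]
orientation: [[0.906, -0.423, -0.0], [-0.423, -0.906, 0.0], [-0.0, 0.0, -1.0]]
ft_force: [0.6, -0.8, 0.4]
width: 0.5
```

```bash
python3 -m handwheel '{"travel":[[0.5,1.5,0],[1,3,0],[1.5,4.5,0],[2,6,0],[2.5,7.5,0],[2.7,9,0],[2.9,10.5,0],[3,12,0]],"rot":[[0,0,0.6],[0,0,1.2],[0,0,1.8],[0,0,2.4],[0,0,3],[0,0,3.5],[0,0,4],[0,0,4.5]],"grip":[0.5,0.5,0.5,0.5,0.5,0.5,0.5,0.5]}'
python3 -m handwheel '{"travel":[[0,1.5,0],[0,3,0],[0,4.5,0],[0,6,0],[0,7.5,0],[0,8.5,-0.5],[0,8.5,-1.5],[0,8.5,-2]],"rot":[[0,0,0],[0,0,0],[0,0,0],[0,0,0],[0,0,0],[0,0,0],[0,0,0],[0,0,0]],"grip":[0.5,0.5,0.5,0.5,0.5,0.5,0.5,0.5]}'
```

```text
time: 1.48
position: [512.3, -120.6, 231.2]
orientation: [[0.999, 0.033, 0.0], [0.033, -0.999, 0.0], [0.0, -0.0, -1.0]]
ft_force: [0.0, 0.8, -0.6]
width: 0.501
time: 2.15
position: [510.9, 92.3, 179.7]
orientation: [[0.999, 0.034, -0.002], [0.034, -0.999, 0.001], [-0.002, -0.001, -1.0]]
ft_force: [-0.2, -1.3, 0.2]
width: 0.501
```

```bash
python3 -m handwheel '{"travel":[[0,0,-0.8],[0,0,-1.6],[0,0,-2.4],[0,0,-3],[0,0,-3.4],[0,0,-3.5],[0,0,-3.5],[0,0,-3.5]],"rot":[[0,0,0],[0,0,0],[0,0,0],[0,0,0],[0,0,0],[0,0,0],[0,0,0],[0,0,0]],"grip":[0.5,0.5,0.5,0.5,0.5,0.5,0.5,0.5]}'
python3 - <<'E'
from h import *
for n,b in(("scene",(250,110,450,240)),("top",(210,160,370,250))):
    c=camera(n)["image"][:,:,::-1];x0,y0,x1,y1=b
    cv2.imwrite(f"pics/{n}2.png",cv2.resize(c[y0:y1,x0:x1],None,fx=4,fy=4,interpolation=cv2.INTER_CUBIC))
print(get_obs()['position'],get_obs()['ft_force'])
E
```

```text
time: 2.82
position: [512.5, 90.2, 94.3]
orientation: [[1.0, 0.03, 0.001], [0.03, -1.0, 0.0], [0.001, -0.0, -1.0]]
ft_force: [-0.4, 0.7, -0.1]
width: 0.497
[512.74605915  90.12200195  94.74392621] [-0.50155345  0.10999932 -0.78906136]
```

View pics/scene2.png

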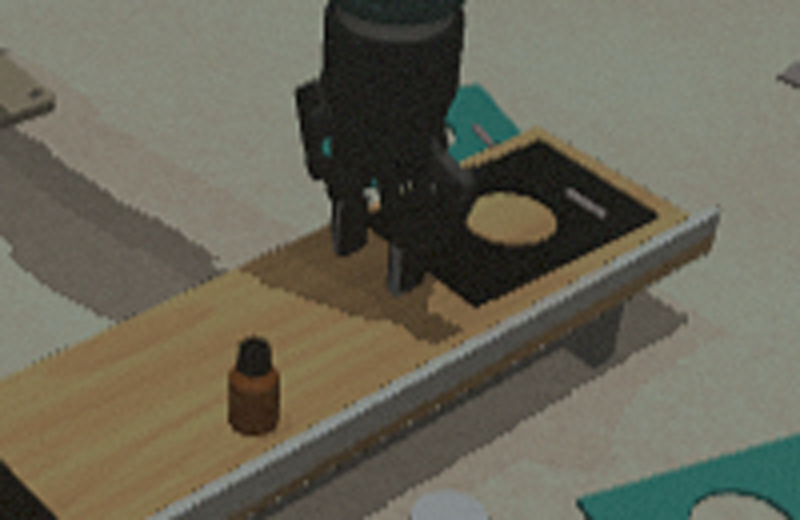

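View pics/top2.png

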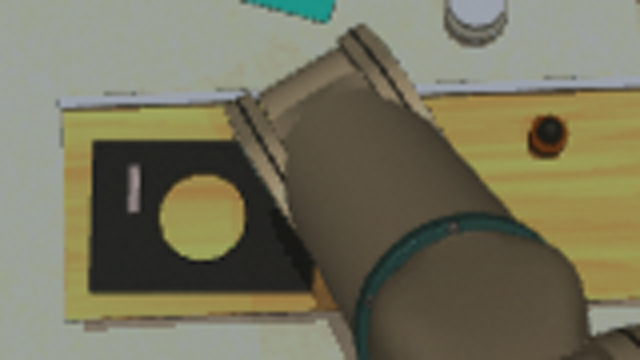

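Two fingertips hover over bare wood, short of the insert's edge. I'll lower them in small steps and watch the force.

```bash
python3 -m handwheel '{"travel":[[0,0,-0.1],[0,0,-0.2],[0,0,-0.3],[0,0,-0.36],[0,0,-0.4],[0,0,-0.44],[0,0,-0.48],[0,0,-0.48]],"rot":[[0,0,0],[0,0,0],[0,0,0],[0,0,0],[0,0,0],[0,0,0],[0,0,0],[0,0,0]],"grip":[0.5,0.5,0.5,0.5,0.5,0.5,0.5,0.5]}'
```

```text
time: 3.58
position: [511.9, 90.0, 81.6]
orientation: [[1.0, 0.03, -0.0], [0.03, -1.0, -0.0], [-0.0, 0.0, -1.0]]
ft_force: [0.4, -0.6, -0.6]
width: 0.501
```

```bash
python3 -m handwheel '{"travel":[[0,0,-0.02],[0,0,-0.04],[0,0,-0.06],[0,0,-0.08],[0,0,-0.08],[0,0,-0.08],[0,0,-0.08],[0,0,-0.08]],"rot":[[0,0,0],[0,0,0],[0,0,0],[0,0,0],[0,0,0],[0,0,0],[0,0,0],[0,0,0]],"grip":[0.5,0.5,0.5,0.5,0.5,0.5,0.5,0.5]}'; python3 -c "
from h import *
print(get_obs()['position'],get_obs()['ft_force'])
c=camera('scene')['image'][:,:,::-1]
cv2.imwrite('pics/s3.png',cv2.resize(c[130:210,310:410],None,fx=7,fy=7,interpolation=cv2.INTER_CUBIC))"
```

```text
time: 4.25
position: [512.1, 89.9, 79.8]
orientation: [[1.0, 0.03, 0.0], [0.03, -1.0, 0.0], [0.0, -0.0, -1.0]]
ft_force: [0.1, 0.8, 0.3]
width: 0.501
[512.05360567  89.94960988  79.84323354] [0.1369698  0.7715691  0.34916131]
```

View pics/s3.png

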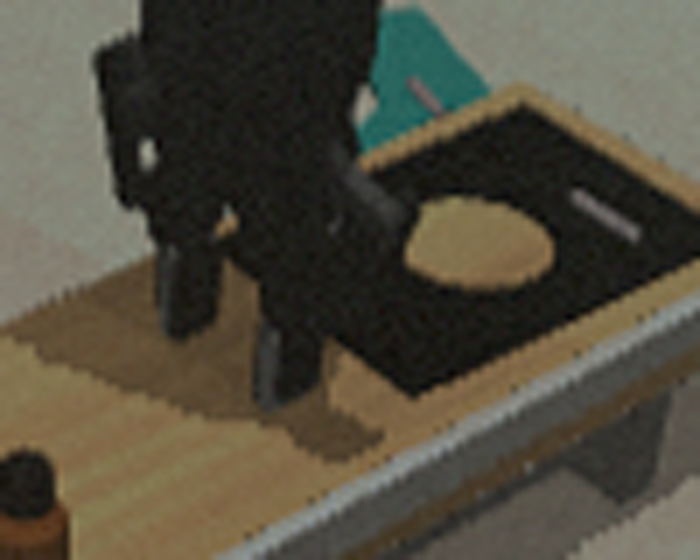

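```bash
python3 -m handwheel '{"travel":[[0,0,-0.02],[0,0,-0.04],[0,0,-0.06],[0,0,-0.06],[0,0,-0.06],[0,0,-0.06],[0,0,-0.06],[0,0,-0.06]],"rot":[[0,0,0],[0,0,0],[0,0,0],[0,0,0],[0,0,0],[0,0,0],[0,0,0],[0,0,0]],"grip":[0.5,0.5,0.5,0.5,0.5,0.5,0.5,0.5]}'
```

```text
time: 4.97
position: [512.0, 90.0, 78.3]
orientation: [[1.0, 0.03, 0.0], [0.03, -1.0, 0.0], [0.0, -0.0, -1.0]]
ft_force: [-0.2, -0.6, 0.7]
width: 0.503
```

```bash
python3 -m handwheel '{"travel":[[0,0,-0.02],[0,0,-0.04],[0,0,-0.04],[0,0,-0.04],[0,0,-0.04],[0,0,-0.04],[0,0,-0.04],[0,0,-0.04]],"rot":[[0,0,0],[0,0,0],[0,0,0],[0,0,0],[0,0,0],[0,0,0],[0,0,0],[0,0,0]],"grip":[0.5,0.5,0.5,0.5,0.5,0.5,0.5,0.5]}'
```

```text
time: 5.63
position: [512.0, 90.0, 78.2]
orientation: [[1.0, 0.03, 0.0], [0.03, -1.0, -0.0], [0.0, 0.0, -1.0]]
ft_force: [-1.9, -0.1, 9.2]
width: 0.5
```

```bash
python3 -m handwheel '{"travel":[[0,0,-0.02],[0,0,-0.04],[0,0,-0.04],[0,0,-0.04],[0,0,-0.04],[0,0,-0.04],[0,0,-0.04],[0,0,-0.04]],"rot":[[0,0,0],[0,0,0],[0,0,0],[0,0,0],[0,0,0],[0,0,0],[0,0,0],[0,0,0]],"grip":[0.5,0.5,0.5,0.5,0.5,0.5,0.5,0.5]}'
```

```text
time: 6.3
position: [512.1, 90.0, 78.1]
orientation: [[1.0, 0.03, 0.001], [0.03, -1.0, -0.001], [0.001, 0.001, -1.0]]
ft_force: [-5.0, -0.5, 17.9]
width: 0.504
```

Contact came at TCP z 78.2. I raise so the tips sit about 2 mm above the board (the insert is 5 mm thick), then approach its edge slowly.

```bash
python3 -m handwheel '{"travel":[[0,0,0.08],[0,0,0.16],[0,0.1,0.16],[0,0.25,0.16],[-0.01,0.4,0.16],[-0.02,0.6,0.16],[-0.03,0.8,0.16],[-0.03,0.8,0.16]],"rot":[[0,0,0],[0,0,0],[0,0,0.05],[0,0,0.07],[0,0,0.07],[0,0,0.07],[0,0,0.07],[0,0,0.07]],"grip":[0.5,0.5,0.5,0.5,0.5,0.5,0.5,0.5]}'
```

```text
time: 6.97
position: [511.1, 111.9, 80.2]
orientation: [[0.999, 0.039, 0.0], [0.039, -0.999, 0.001], [0.0, -0.001, -1.0]]
ft_force: [-0.5, 0.1, 0.3]
width: 0.497
```

Now I push slowly, about 2 mm per row.

```bash
python3 -m handwheel '{"travel":[[0,0.06,0],[0,0.12,0],[-0.01,0.2,0],[-0.01,0.28,0],[-0.01,0.36,0],[-0.02,0.44,0],[-0.02,0.52,0],[-0.02,0.6,0]],"rot":[[0,0,0],[0,0,0],[0,0,0],[0,0,0],[0,0,0],[0,0,0],[0,0,0],[0,0,0]],"grip":[0.5,0.5,0.5,0.5,0.5,0.5,0.5,0.5]}'; python3 -c "
from h import *
c=camera('top');measure(c)
c=camera('scene')['image'][:,:,::-1]
cv2.imwrite('pics/s4.png',cv2.resize(c[130:210,330:430],None,fx=7,fy=7,interpolation=cv2.INTER_CUBIC))"
```

```text
time: 7.63
position: [510.8, 124.8, 80.3]
orientation: [[0.999, 0.037, 0.0], [0.037, -0.999, -0.0], [-0.0, 0.0, -1.0]]
ft_force: [1.0, -1.9, 0.9]
width: 0.502
black [230 196] [275 233] rect ((505.3997497558594, 230.9390869140625), (106.8590316772461, 129.5765838623047), 0.0012133667478337884) centroid [497.68746645 252.55131268]
[[452.0, 295.70001220703125], [452.0, 166.10000610351562], [558.7999877929688, 166.1999969482422], [558.7999877929688, 295.70001220703125]]
black [390 189] [447 228] rect ((523.5546264648438, -247.89596557617188), (108.07038879394531, 159.21896362304688), 2.940002679824829) centroid [ 523.31186897 -247.7970802 ]
[[465.5, -171.1999969482422], [473.70001220703125, -330.20001220703125], [581.5999755859375, -324.6000061035156], [573.4000244140625, -165.60000610351562]]
board ((502.11456298828125, -40.39910888671875), (192.51657104492188, 698.0547485351562), 2.065873622894287)
[[393.29998779296875, 304.8999938964844], [418.5, -392.70001220703125], [610.9000244140625, -385.70001220703125], [585.7000122070312, 311.8999938964844]]
```

View pics/s4.png

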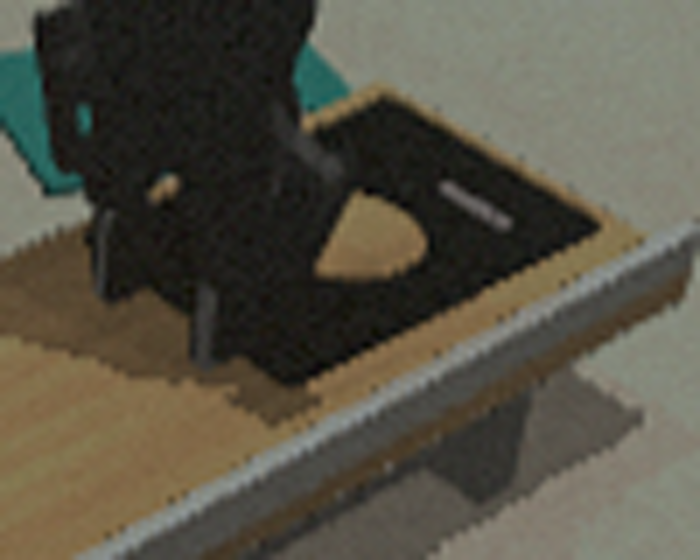

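The insert slides with about 2 N and has moved about 6 mm. Roughly 65 mm remains, so I continue.

```bash
python3 -m handwheel '{"travel":[[0,0.1,0],[-0.01,0.2,0],[-0.01,0.3,0],[-0.02,0.4,0],[-0.02,0.5,0],[-0.02,0.6,0],[-0.03,0.7,0],[-0.03,0.8,0]],"rot":[[0,0,0],[0,0,0],[0,0,0],[0,0,0],[0,0,0],[0,0,0],[0,0,0],[0,0,0]],"grip":[0.5,0.5,0.5,0.5,0.5,0.5,0.5,0.5]}'
python3 -m handwheel '{"travel":[[0,0.1,0],[-0.01,0.2,0],[-0.01,0.3,0],[-0.02,0.4,0],[-0.02,0.5,0],[-0.02,0.6,0],[-0.03,0.7,0],[-0.03,0.8,0]],"rot":[[0,0,0],[0,0,0],[0,0,0],[0,0,0],[0,0,0],[0,0,0],[0,0,0],[0,0,0]],"grip":[0.5,0.5,0.5,0.5,0.5,0.5,0.5,0.5]}'
python3 -c "
from h import *
c=camera('top')
cv2.imwrite('pics/t5.png',cv2.resize(c['image'][160:250,200:320,::-1],None,fx=6,fy=6,interpolation=cv2.INTER_CUBIC))
measure(c)
c=camera('scene')['image'][:,:,::-1]
cv2.imwrite('pics/s5.png',cv2.resize(c[130:210,350:450],None,fx=7,fy=7,interpolation=cv2.INTER_CUBIC))"
```

```text
time: 8.4
position: [509.9, 145.2, 80.3]
orientation: [[0.999, 0.037, -0.0], [0.037, -0.999, -0.0], [-0.0, 0.0, -1.0]]
ft_force: [0.6, -2.2, 1.4]
width: 0.502
time: 9.07
position: [509.2, 165.2, 80.3]
orientation: [[0.999, 0.037, -0.0], [0.037, -0.999, -0.0], [-0.0, 0.0, -1.0]]
ft_force: [-0.1, -1.7, 0.8]
width: 0.501
black [390 189] [447 228] rect ((523.5546264648438, -247.89596557617188), (108.07038879394531, 159.21896362304688), 2.940002679824829) centroid [ 523.31186897 -247.7970802 ]
[[465.5, -171.1999969482422], [473.70001220703125, -330.20001220703125], [581.5999755859375, -324.6000061035156], [573.4000244140625, -165.60000610351562]]
board ((502.71551513671875, -26.4649658203125), (189.4323272705078, 726.0983276367188), 2.1665611267089844)
[[394.29998779296875, 332.70001220703125], [421.79998779296875, -392.79998779296875], [611.0999755859375, -385.70001220703125], [583.5999755859375, 339.8999938964844]]
```

View pics/s5.png

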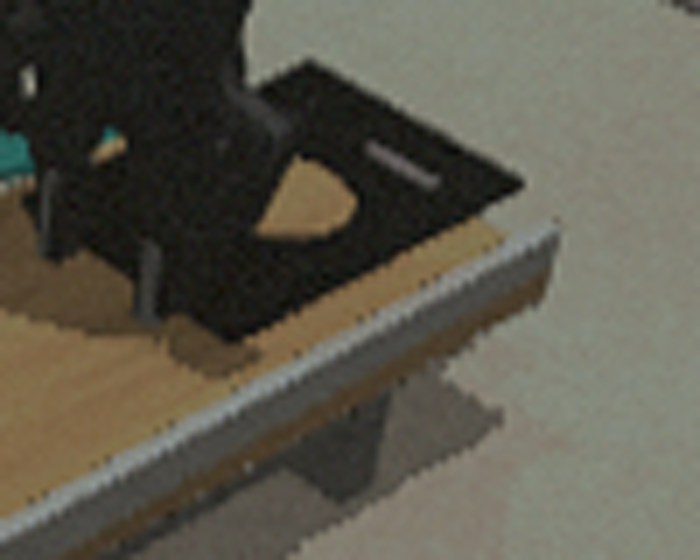

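View pics/t5.png

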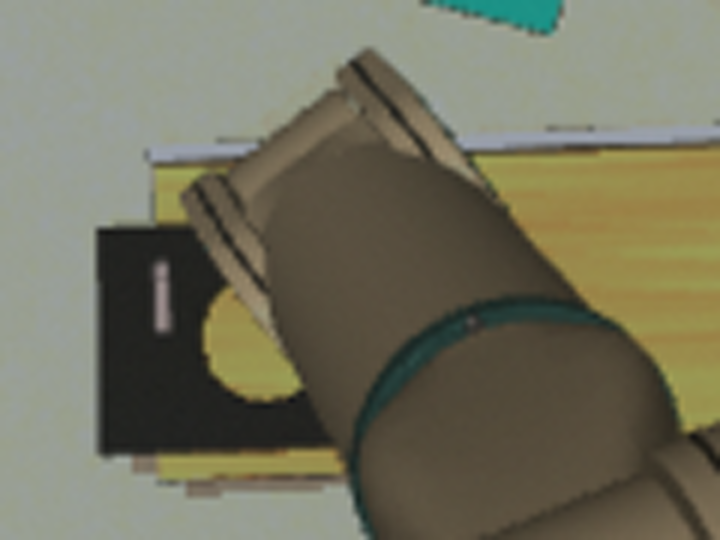

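Overhang is now about 27 mm (insert edge at col 216, board end at col 225.5), and the insert is flat and nearly square. I push about 24 mm more.

```bash
python3 -m handwheel '{"travel":[[0,0.12,0],[-0.01,0.24,0],[-0.01,0.36,0],[-0.02,0.5,0],[-0.02,0.64,0],[-0.02,0.78,0],[-0.03,0.88,0],[-0.03,0.96,0]],"rot":[[0,0,0],[0,0,0],[0,0,0],[0,0,0],[0,0,0],[0,0,0],[0,0,0],[0,0,0]],"grip":[0.5,0.5,0.5,0.5,0.5,0.5,0.5,0.5]}'
python3 -m handwheel '{"travel":[[0,0,0],[0,-0.2,0],[0,-0.5,0],[0,-1,0],[0,-1.6,0.2],[0,-1.8,1],[0,-1.8,2],[0,-1.8,3]],"rot":[[0,0,0],[0,0,0],[0,0,0],[0,0,0],[0,0,0],[0,0,0],[0,0,0],[0,0,0]],"grip":[0.5,0.5,0.5,0.5,0.5,0.5,0.5,0.5]}'
python3 -m handwheel '{"travel":[[0,-0.5,1.2],[0,-1,2.4],[0,-2,3.6],[0,-3.5,4],[0,-5,4],[0,-6.5,4],[0,-8,4],[0,-9.5,4]],"rot":[[0,0,0],[0,0,0],[0,0,0],[0,0,0],[0,0,0],[0,0,0],[0,0,0],[0,0,0]],"grip":[0.5,0.5,0.5,0.5,0.5,0.5,0.5,0.5]}'
python3 -c "
from h import *
c=camera('top')
cv2.imwrite('pics/t6.png',cv2.resize(c['image'][100:260,180:480,::-1],None,fx=2.6,fy=2.6,interpolation=cv2.INTER_CUBIC))
measure(c)
c=camera('scene')['image'][:,:,::-1]
cv2.imwrite('pics/s6.png',c)"
```

```text
time: 9.83
position: [508.5, 189.5, 80.3]
orientation: [[0.999, 0.038, 0.0], [0.038, -0.999, 0.0], [0.0, -0.0, -1.0]]
ft_force: [0.2, -2.4, 0.8]
width: 0.496
time: 10.5
position: [507.9, 141.4, 155.6]
orientation: [[0.999, 0.035, -0.002], [0.035, -0.999, -0.001], [-0.002, 0.001, -1.0]]
ft_force: [0.2, 0.1, 0.2]
width: 0.499
time: 11.17
position: [507.4, -96.9, 255.4]
orientation: [[0.999, 0.036, -0.0], [0.036, -0.999, -0.001], [-0.0, 0.001, -1.0]]
ft_force: [0.3, -0.5, 0.1]
width: 0.503
black [208 196] [263 235] rect ((501.7848205566406, 280.20599365234375), (108.78418731689453, 157.8022918701172), 2.070798397064209) centroid [501.4976687  281.18075334]
[[444.6000061035156, 357.1000061035156], [450.29998779296875, 199.39999389648438], [559.0, 203.3000030517578], [553.2999877929688, 361.0]]
board ((490.88623046875, 109.50025939941406), (233.91610717773438, 505.00213623046875), 7.129134178161621)
[[343.5, 345.5], [406.20001220703125, -155.60000610351562], [638.2999877929688, -126.5], [575.5999755859375, 374.6000061035156]]
```

View pics/s6.png

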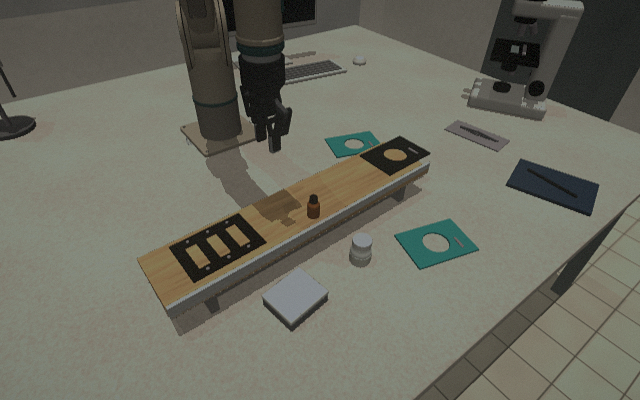

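View pics/t6.png

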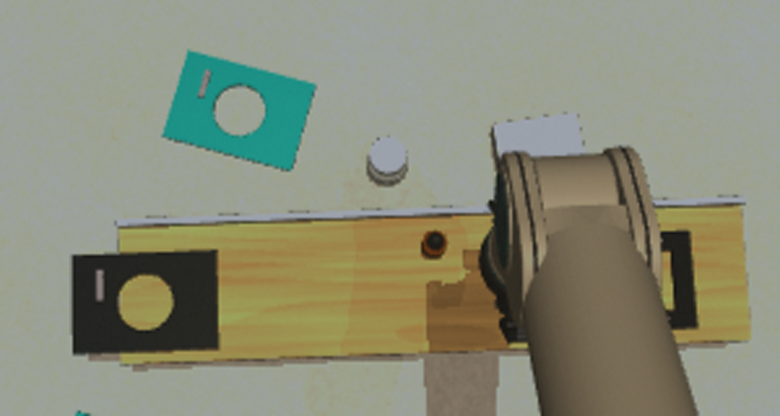

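The insert is square to the ledge (2.07° against 2.15°). Its centre is at ledge y ≈ 321 mm and x ≈ −12 mm, which is about 50 mm of overhang. I let the arm settle, then hand in.

```bash
python3 -m handwheel '{"travel":[[0,0,0],[0,0,0],[0,0,0],[0,0,0],[0,0,0],[0,0,0],[0,0,0],[0,0,0]],"rot":[[0,0,0],[0,0,0],[0,0,0],[0,0,0],[0,0,0],[0,0,0],[0,0,0],[0,0,0]],"grip":[0.5,0.5,0.5,0.5,0.5,0.5,0.5,0.5]}'; python3 -c "
from station import *
print(get_obs()['ft_force']);print(close_job())"
```

```text
time: 11.93
position: [508.5, -93.2, 255.3]
orientation: [[0.999, 0.038, -0.0], [0.038, -0.999, 0.0], [-0.0, -0.0, -1.0]]
ft_force: [0.5, -0.1, -0.1]
width: 0.499
[ 0.54952987 -0.10705287 -0.128647  ]
the job is handed in; nothing more can be done
None
```

I pushed the round-hole insert about 70 mm along the ledge and out over its left (+y) end, using two half-open fingertips about 2 mm above the board. I then backed off, raised the arm clear and handed the job in at about 12 s.

**Insert:** the last top view puts its centre at about y = +321 mm, x = −12 mm in the ledge frame. That leaves about 50 mm hanging over the end. It is square to the ledge within about 0.1° and looks flat in both views. Wrist-force readings during the push were about 2 N.

**Everything else:** the slide insert measured in the same place before and during the push. The bottle, jar and slide box look unmoved in the last pictures, judged by eye only. The robot was clear, with about 0 N on the wrist.

**Checks that failed:** the board fit in the later pictures was spoilt by the arm and its shadow hiding part of the board. The figures above therefore use the first, unobstructed board measurement. In the last top view the arm also partly hid the slide insert and slide box, so for those I relied on the scene view.

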